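# Seat the reference key and slide the tube reader's carriage to its detent

## Task

Lift the white reference key up and off the hook it hangs on and stand it upright, fully down, in the pocket of the tube reader's carriage, and let go of it. Then take the carriage by its square grip post and slide it along the rail towards the reading head until you feel its ball click into the notch of the detent block, without running on past the notch. Finish there still gripping the post, with the carriage held at rest in the notch and the key still seated; do not drop the key, and leave the tube rack, bottle and mouse where they are.

Things in the scene. Friction and masses are not known exactly. Their poses are not given: they have to be found in the camera images.
- key: White plastic reference key, upright, 126 mm tall, 40 to 85 g, loose. Origin: centre of its foot's underside; z up, x its thin way. From the bottom: foot 16 (x) x 26 (y) x 45 mm high; square eye, 22 mm wide, from 50 to 78 mm up, through which the hook passes along x; bar to 86 mm; on top a tab to grip, 12 (x) x 24 (y), from 86 to 126 mm. A half turn about z makes no difference
- key_tab (a point): Centre of the key's tab, on the key's axis, 106 mm above the underside of its foot. Same axes as the key
- stand: Fixed steel stand with the hook. Origin under the middle of its base, 100 x 90 x 12 mm. Hook arm 10 mm wide, 8 mm thick, along the stand's x, top at 119 mm; its free end at x = -50 mm turns up to 127 mm; column at x = +32 mm, up to 124 mm. To clear it, lift the hanging key 9 to 19 mm (14 is best; at 20 the eye's lower edge meets the arm), then draw it off along the stand's -x by 55 mm or more
- hook (a point): Point on top of the hook's arm where the key's eye rests, 119 mm above the table, 15 mm to -x of the stand's middle (the hanging key's underside is 41 mm above the table). Same axes as the stand
- carriage: Aluminium carriage, 60 (x) x 140 (y) x 12 mm, top 34 mm above the table, on a fixed rail 340 mm long, 60 mm wide. It slides only along its own y; +y is towards the notch and reading head. Sliding friction 1 to 2 N. Origin: on the table under the carriage's middle; z up. Its travel ends in hard stops, the far one well beyond the notch
- pocket (a point): Centre of the floor of the carriage's open-topped pocket, 34 mm above the table, 45 mm from the carriage's middle in +y, same axes as the carriage. Opening 20 (x) x 30 (y) mm for the key's foot of 16 x 26, 20 mm deep, grey walls 6 mm thick, rim 54 mm above the table
- grip_post (a point): On the axis of the carriage's black square grip post, 58 mm above the table. Post 20 x 20 mm, sides along the carriage's x and y, from 34 to 76 mm above the table, 45 mm from the carriage's middle in -y (90 mm from the pocket's centre)
- ball_index (a point): On the axis of the spring ball plunger on the carriage's +x side (steel cylinder 18 mm across, 50 mm to +x of the carriage's middle, up to 62 mm above the table), 28 mm above the table, where the centre of its 12 mm ball is when seated. Same axes as the carriage
- notch (a point): Middle of the notch, 28 mm above the table, same axes as the carriage. The ball is seated when ball_index meets it (y within 2 mm). Felt at the post: from some 17 mm before it the push rises by 6 to 9 N on the first ridge, fades to nothing on the crest 8 mm before it, then the carriage is pulled forward; beyond the notch it resists again by 6 to 9 N. Left free within 4 mm of the notch, the ball centres the carriage by itself
- reader: Fixed reader module beside the rail, same axes as the carriage, origin on the table on the rail's middle line. Black detent block, 36 x 34 x 20 mm, at x = 50 mm, with two round steel ridges (8 mm thick, top 26 mm above the table) across the ball's way at y = -8 and +8 mm; the notch is between them. White reading head, 44 x 56 mm and 62 mm high, at x = 92, y = 45 mm
- tube_rack: Bystander: clear rack of capped blood tubes, 60 x 132 mm, 85 mm tall, loose. Origin under its middle
- bottle: Bystander: small bottle 52 mm across, 110 mm tall, loose. Origin under its middle
- mouse: Bystander: black computer mouse 100 x 58 x 33 mm, loose. Origin under its middle
There are look-alikes about, which are no part of the job. There is more than one size of the key; the job needs the largest.

How it is judged:
By the outcome, as a careful person would: the job done as asked, in the order asked, and still so for the second after the job is handed in, while the arm keeps its last pose, push and grip.
It also fails if it takes over 61 s, if anything falls off the work surface, if the arm or the gripper's body presses on something with over 40 N, if the wrist force passes 120 N, or if a joint passes its speed limit or range.

## Robot

A 6-joint arm with a two-finger parallel gripper is mounted at the origin on the work surface. World frame = base frame: x ahead of the robot, y to its left, z up, the work surface at z = 0. Lengths are in m, angles in rad, forces in N, time in s.
With the tool pointing down it reaches from about 0.4 to 0.825 m from the base axis. Payload 7 kg.
Tool frame: the origin (TCP) lies midway between the tips of the shut fingers; the grasp point (between the pads) lies 19 mm behind it; z points along the fingers, y is the line along which they close (so a half turn about z gives the same grasp; the last joint's range is limited). The gripper opens to 85 mm and grips with 20 to 120 N. Pads are 22 mm wide; open, the fingers measure 114 mm over their backs; the gripper's body (76 mm by 85 mm) begins 54 mm behind the grasp point. The pads swing forward as they close: fully open they stand 13 mm farther back than shut.
Start: joints at [-0.914, 0.359, 0.012, 0, -1.224, -0.288], TCP at [0.243, -0.63, 0.231] pointing down, gripper open.
Joint ranges: [-3.07, 3.07], [-1.43, 2.12], [-1.02, 1.25], [-3.03, 1.67], [-3.05, -0], [-3.03, 3.03]. Speed limits (rad/s): [2.39, 2.39, 3.01, 3.14, 3.14, 3.14].

## Interface

Orientations are given as a unit quaternion [w, x, y, z].
In Python, from workcell import arm gives the robot as it stands.
- The arm moves only by the tool arm_command, never from a script. Its argument "deltas" is one flat list of numbers, 5 for each row, row after row: the closure, from -1 (fully open) to 1 (shut), then the shift along the tool's x, y, z in cm, then the turn about the tool's z in rad. In form: [claw, dx, dy, dz, turn, claw, dx, dy, dz, turn, ...]. A call has 1 to 8 rows; each row is the pose to reach, as a shift and turn from the pose commanded when the call began, along the tool's axes at that moment; what a row does not reach only later rows make up. A row lasts 1/10 s, in which the tool goes at most 50 mm and 8.59 degrees, less where a joint would pass 70% of its speed; a pose out of reach is approached as far as the arm can. A call with a gripper value outside its range is refused whole. The fingers move at their own pace and stop on an object; the grip force is fixed at half the most. Time passes only in rows, so rows that repeat a pose let the fingers close. It gives the time, the measured TCP pose, the force, the opening and the grip force at its end, in the units of the state.
- arm.read_state(): the state, without advancing time (a new reading comes with each control period).
- arm.snapshot(name): name is "side" or "top"; returns the picture (420x560x3 uint8, red, green, blue); there is no depth.
- arm.get_calibration(name): a dict with "camera_matrix" (3x3 intrinsics, pixels), "distortion" ([k1, k2, p1, p2, k3] as OpenCV has them; the pictures are not rectified), "view" (4x4, takes a point from world to camera coordinates). Camera axes: x right, y down, z forward; pixel columns grow to the right and rows downward; lengths in m; the calibration is good to about 2 mm. A picture is of the moment at which its call begins. get_calibration takes no time and is no camera call.
- arm.hand_in(): hands the job in; it is judged then, once.
The state is a dict: "t": time; "joints": joint angles; "qd": joint speeds; "joint_torque": joint torques, N m; "position": TCP position; "ee_rot": TCP orientation; "ft_force": force on the tool from outside, world axes, zero at the start; "torque": the same for the moment, N m; "width": finger opening in m; "gripper_force": force on a finger pad.
Only numpy, scipy, OpenCV 4.12 (cv2) and the standard library are available. Lean on these libraries where they do the work, as an engineer would, in place of code of your own. Each camera call takes 0.05 s, during which the arm holds its last target. There are 200 camera calls.

## Working session

There is one attempt and no reset: what is moved stays moved. The work goes in short steps, Python scripts to look and compute and a tool call to move; the robot and the scene stay as the last step left them, time stands still between calls to the robot, and variables do not carry over. Pictures are saved under pics/ and viewed, at most 10 in all, crops included, and the job is handed in when it is done.

Besides the shell and the picture viewer there is one more tool, called after "Request:" as name(argument=value, ...) on one line, values as JSON. arm_command: Moves the arm, as the interface text tells. Its arguments: {"type":"object","properties":{"deltas":{"type":"array"}},"required":["deltas"]}

```bash
mkdir -p pics
cat > h.py <<'E'
import numpy as np, cv2
from workcell import arm
def cal(n):
    c=arm.get_calibration(n); return np.array(c["camera_matrix"],float),np.array(c["distortion"],float),np.array(c["view"],float)
def onplane(n,px,z):
    K,D,V=cal(n); p=cv2.undistortPoints(np.array(px,float).reshape(-1,1,2),K,D).reshape(-1,2)
    R,t=V[:3,:3],V[:3,3]; C=-R.T@t; d=np.c_[p,np.ones(len(p))]@R
    z=np.broadcast_to(z,len(p)); return C+d*((z-C[2])/d[:,2])[:,None]
def proj(n,P):
    K,D,V=cal(n); return cv2.projectPoints(np.array(P,float).reshape(-1,1,3),cv2.Rodrigues(V[:3,:3])[0],V[:3,3],K,D)[0].reshape(-1,2)
def crop(img,x0,y0,x1,y1,s,f):
    cv2.imwrite(f,cv2.resize(img[y0:y1,x0:x1,::-1],None,fx=s,fy=s,interpolation=cv2.INTER_CUBIC))
E
python3 - <<'E'
from h import *
for n in("top","side"):
    i=arm.snapshot(n); np.save(n+".npy",i); crop(i,0,0,560,420,1.42,f"pics/{n}0.png")
    K,D,V=cal(n); print(n,-V[:3,:3].T@V[:3,3],V[2,:3],K[0,0])
s=arm.read_state();print(s)
E
```

```text
top [ 0.30553111 -0.01669829  1.47330986] [ 0.16046531 -0.00564367 -0.98702535] 458.66463557850955
side [0.07666393 0.69401849 0.58412018] [ 0.47266586 -0.7272307  -0.49771728] 388.04505067835277
{'t': 0.1, 'joints': array([-9.13937165e-01,  3.59329453e-01,  1.11283586e-02, -2.97105980e-04,
       -1.22412557e+00, -2.88101238e-01]), 'qd': array([ 0.00028476, -0.00183076,  0.00207218,  0.00103888,  0.00047605,
       -0.00039161]), 'joint_torque': array([-2.05953882e-03, -5.84764016e+01,  2.94107044e+01,  6.95476413e+00,
       -3.24641740e-03, -2.34970059e-05]), 'position': array([ 0.243113  , -0.62921679,  0.23044064]), 'ee_rot': array([-2.23851631e-04, -1.83286278e-01,  9.83059273e-01,  7.44905731e-04]), 'ft_force': array([0.12941613, 0.16563971, 0.08405758]), 'torque': array([0.00646491, 0.02349976, 0.00891074]), 'gripper_force': 0.0, 'width': 0.0853907419790489}
```

View pics/top0.png

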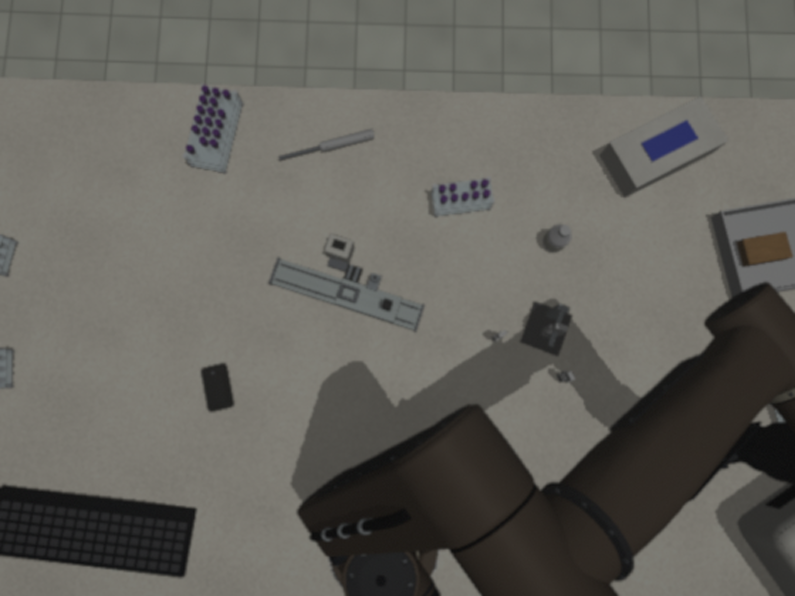

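View pics/side0.png

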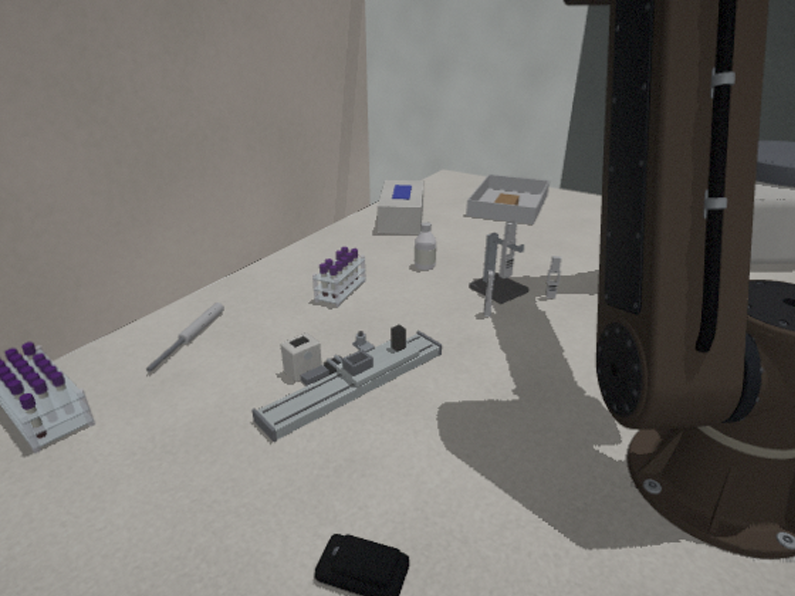

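Top (×1.42): stand at (548,325), carriage rail at (345,293), bottle (555,237). Side: there are three key-like things. One hangs on the hook at (510,250), and two stand on the table at (553,278) and (488,293). The task names the hanging one. I'll enlarge crops to confirm it and take corner pixels.

Run:
```python
from h import *
t=np.load("top.npy");s=np.load("side.npy")
def c(i,x,y,w,h,k):
    o=cv2.resize(i[y:y+h,x:x+w,::-1],None,fx=k,fy=k,interpolation=cv2.INTER_CUBIC)
    o=np.clip(o.astype(float)*1.3,0,255).astype(np.uint8)
    for g in range(0,w,10): cv2.line(o,(g*k,0),(g*k,6 if g%50 else 14),(0,0,255),1); cv2.putText(o,str(x+g),(g*k,22),0,.35,(0,0,255)) if g%20==0 else 0
    for g in range(0,h,10): cv2.line(o,(0,g*k),(6,g*k),(0,0,255),1); cv2.putText(o,str(y+g),(8,g*k+4),0,.35,(0,0,255)) if g%20==0 else 0
    return o
cv2.imwrite("pics/c1.png",c(t,185,160,116,75,6))
a=c(t,335,200,80,74,5);b=c(s,325,145,78,84,5)
H=600;cv2.imwrite("pics/c2.png",np.hstack([cv2.copyMakeBorder(q,0,430-q.shape[0],0,0,0) for q in(a,b)]))
```

```text
(no output)
```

View pics/c1.png

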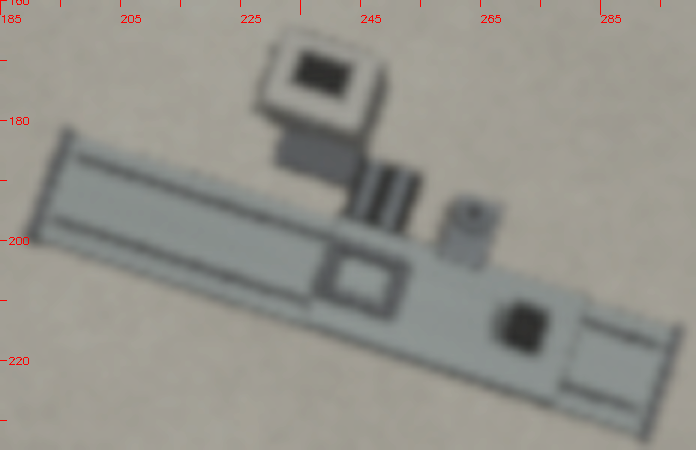

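View pics/c2.png

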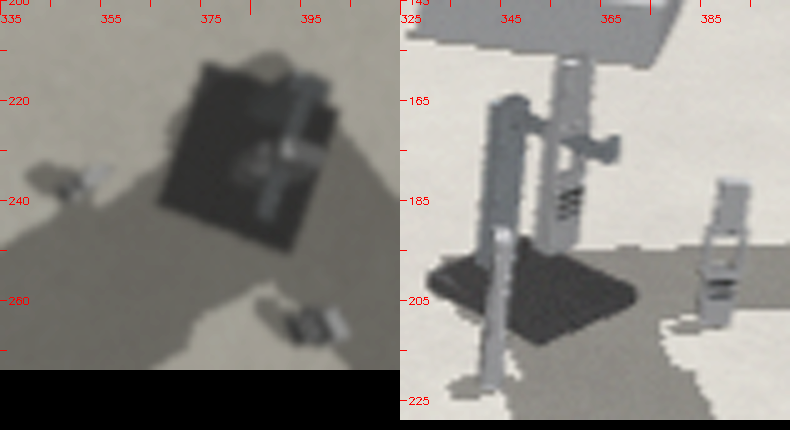

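The hanging piece is the tallest, with the hook through its eye at side (357,178). The other two stand on the table and are smaller: side (388,195), and (343,210) edge-on. So the hanging one is the key. Next I compute poses from the top view and check them by reprojecting onto both views.

Run:
```python
from h import *
P=lambda *a:onplane("top",[(185+x/6,160+y/6) for x,y in a[:-1]],a[-1])
r=P((50,184),(663,384),.03); d=r[0]-r[1]; print("rail",r,np.linalg.norm(d[:2])); yaw=np.arctan2(d[1],d[0])-np.pi/2
print("car yaw",yaw)
ex=np.array([np.cos(yaw),np.sin(yaw)]);ey=np.array([-np.sin(yaw),np.cos(yaw)])
pk=P((335,243),(411,265),(390,321),(313,300),.054);print(pk); pkc=pk.mean(0)
po=P((527,328),.076)[0]; pl=P((472,214),.062)[0]; no=P((384,197),.026)[0]
for n,q,o in(("pk",pkc,(0,.045)),("post",po,(0,-.045)),("pl",pl,(.05,0)),("railmid",r.mean(0),(0,0))):
    print(n,q, "origin",q[:2]-ex*o[0]-ey*o[1])
print("notch",no,"y dist", (no[:2]-pl[:2])@ey,"x",(no[:2]-pl[:2])@ex)
b=onplane("top",[(375.5,213),(402,222),(393,250),(366.5,240.5)],.012);print("base",b,b.mean(0))
for e in((0,1),(1,2),(2,3),(3,0)):
    v=b[e[1]]-b[e[0]];print(np.linalg.norm(v),np.degrees(np.arctan2(v[1],v[0])))
sy=np.arctan2(*((b[0]-b[3]+b[1]-b[2])[[1,0]]))
hk=b.mean(0)[:2]-.015*np.array([np.cos(sy),np.sin(sy)]);print("stand yaw",sy,"hook",hk)
print("tab from side", onplane("side",[(359.5,156.5)],.167), "tab top ", onplane("top",[(396,231)],.167))
def box(c,yw,x,y,z):
    R=np.array([[np.cos(yw),-np.sin(yw)],[np.sin(yw),np.cos(yw)]])
    return [np.r_[c+R@(sx*x/2,s2*y/2),zz] for zz in z for sx,s2 in((1,1),(1,-1),(-1,-1),(-1,1))]
t=np.load("top.npy");s=np.load("side.npy")
cc=(pkc[:2]-.045*ey+po[:2]+.045*ey)/2
B=[box(hk,sy,.012,.024,(.127,.167)),box(hk,sy,.016,.026,(.041,.086)),box(b.mean(0)[:2],sy,.1,.09,(0,.012)),box(cc+.045*ey,yaw,.032,.042,(.034,.054)),box(cc-.045*ey,yaw,.02,.02,(.034,.076)),box(no[:2],yaw,.008,.008,(.026,.027))]
def draw(n,img,x,y,w,h,k):
    o=cv2.resize(img[y:y+h,x:x+w,::-1],None,fx=k,fy=k,interpolation=cv2.INTER_CUBIC)
    for q in B:
        u=((proj(n,q)-(x,y)+.5)*k).astype(int)
        for i in range(4):
            for a,c in((i,(i+1)%4),(4+i,4+(i+1)%4),(i,4+i)): cv2.line(o,tuple(map(int,u[a])),tuple(map(int,u[c])),(0,0,255),1)
    return cv2.copyMakeBorder(o,0,300-o.shape[0],0,395-o.shape[1],0) 
cv2.imwrite("pics/o.png",np.vstack([np.hstack([draw("side",s,325,145,78,60,5),draw("side",s,195,220,98,74,4)]),np.hstack([draw("top",t,350,200,78,60,5),draw("top",t,220,175,79,60,5)])]))
```

```text
rail [[ 0.58804738  0.2604159   0.03      ]
 [ 0.48918617 -0.06857041  0.03      ]] 0.34351933011831287
car yaw -0.2919177532771351
[[0.55595534 0.10544554 0.054     ]
 [0.54534244 0.06531304 0.054     ]
 [0.51547024 0.07520813 0.054     ]
 [0.52547832 0.11571213 0.054     ]]
pk [0.53556159 0.09041971 0.054     ] origin [0.52261106 0.04732349]
post [0.5104398  0.00344342 0.076     ] origin [0.52339032 0.04653963]
pl [0.57180459 0.03401062 0.062     ] origin [0.52391991 0.04840009]
railmid [0.53861677 0.09592274 0.03      ] origin [0.53861677 0.09592274]
notch [0.58658435 0.08265285 0.026     ] y dist 0.05083781812127766 x 0.0001557652540613339
base [[ 0.53401133 -0.32647011  0.012     ]
 [ 0.50699834 -0.41138657  0.012     ]
 [ 0.41633571 -0.38117214  0.012     ]
 [ 0.4443863  -0.29701155  0.012     ]] [ 0.47543292 -0.35401009  0.012     ]
0.08910952080625602 -107.6465215262584
0.09556475918138184 161.56871888907884
0.08871212006649007 71.5668558285613
0.09434221398714324 -18.1950076795299
stand yaw -0.3196379396336209 hook [ 0.46119268 -0.34929675]
tab from side [[ 0.46075409 -0.34566851  0.167     ]] tab top  [[ 0.45916382 -0.35189503  0.167     ]]
```

View pics/o.png

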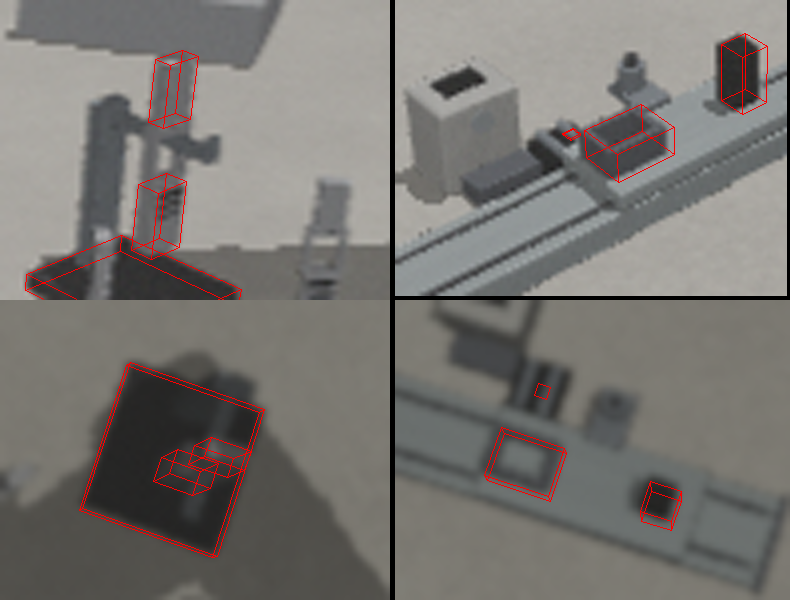

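The overlay fits, apart from a constant half-pixel offset from my crop ruler, which I'll correct. Next I work out the hover move above the key.

```bash
cat >> h.py <<'E'
from scipy.spatial.transform import Rotation as Rn
def delta(target,yaw=None):
    s=arm.read_state(); q=s["ee_rot"]; R=Rn.from_quat([q[1],q[2],q[3],q[0]]).as_matrix()
    d=R.T@(np.array(target)-s["position"])*100
    y=np.arctan2(R[1,1],R[0,1]); tr=0 if yaw is None else -((yaw-y+np.pi/2)%np.pi-np.pi/2)
    print("t",s["t"].__round__(2),"pos",s["position"].round(4),"yaw_y",round(y,4),"tilt",R[:2,2].round(4),"delta cm",d.round(2),"turn",round(tr,4),"F",np.round(s["ft_force"],1),"w",round(s["width"],4))
E
python3 - <<'E'
from h import *
P=lambda *a:onplane("top",[(185+x/6-.5,160+y/6-.5) for x,y in a[:-1]],a[-1])
b=onplane("top",np.array([(375.5,213),(402,222),(393,250),(366.5,240.5)])-.5,.012)
print("stand",b.mean(0),"hook",b.mean(0)[:2]-.015*np.array([np.cos(.315),-np.sin(.315)]))
print("tab side",onplane("side",[(359,156)],.167),"top",onplane("top",[(395.5,230.5)],.167))
for n,z,p in(("pocket",.054,(362.3,282.3)),("post",.076,(527,328)),("pl",.062,(472,214)),("notch",.026,(384,197))): print(n,P(p,z))
delta((.462,-.348,.235),-.315)
E
```

```text
stand [ 0.47700113 -0.35242663  0.012     ] hook [ 0.46273918 -0.34777939]
tab side [[ 0.46357438 -0.34868982  0.167     ]] top [[ 0.46056613 -0.35048573  0.167     ]]
pocket [[0.53705269 0.09201775 0.054     ]]
post [[0.51195438 0.00502593 0.076     ]]
pl [[0.57335407 0.03562427 0.062     ]]
notch [[0.58817551 0.08431617 0.026     ]]
t 0.1 pos [ 0.2431 -0.6292  0.2304] yaw_y 1.9395 tilt [-0.0007  0.0014] delta cm [-30.55  18.35  -0.43] turn -0.8871 F [0.1 0.2 0.1] w 0.0854
```

Request:
arm_command(deltas=[-1,-4,2.3,0,-0.11,-1,-8,4.6,0,-0.22,-1,-12,6.9,0,-0.33,-1,-16,9.2,0,-0.44,-1,-20,11.5,0,-0.55,-1,-24,13.8,0,-0.67,-1,-28,16.5,0,-0.78,-1,-30.6,18.4,-0.4,-0.887])

```text
t: 0.9
position: [0.4634, -0.3451, 0.2345]
ee_rot: [-0.0, -0.59, 0.808, 0.001]
ft_force: [0.0, -0.4, -0.2]
width: 0.0854
gripper_force: 0.0
```

Request:
arm_command(deltas=[-1,0,0,0,0,-1,0,0,0,0,-1,0,0,0,0,-1,0,0,0,0])

```text
t: 1.3
position: [0.4617, -0.3484, 0.235]
ee_rot: [-0.0, -0.587, 0.81, 0.0]
ft_force: [0.8, 0.0, 0.6]
width: 0.0855
gripper_force: 0.0
```

Run:
```python
from h import *
delta((.462,-.348,.135),-.315)
i=arm.snapshot("side"); j=arm.snapshot("top")
o=lambda i,x,y:cv2.resize(i[y:y+100,x:x+78,::-1],None,fx=5,fy=5,interpolation=cv2.INTER_CUBIC)
cv2.imwrite("pics/h1.png",np.hstack([o(i,325,120),o(j,350,190)]))
```

```text
t 1.3 pos [ 0.4617 -0.3484  0.235 ] yaw_y 2.8247 tilt [-0.0006  0.0002] delta cm [-0.04 -0.02 10.  ] turn -0.0019 F [0.8 0.  0.6] w 0.0855
```

View pics/h1.png

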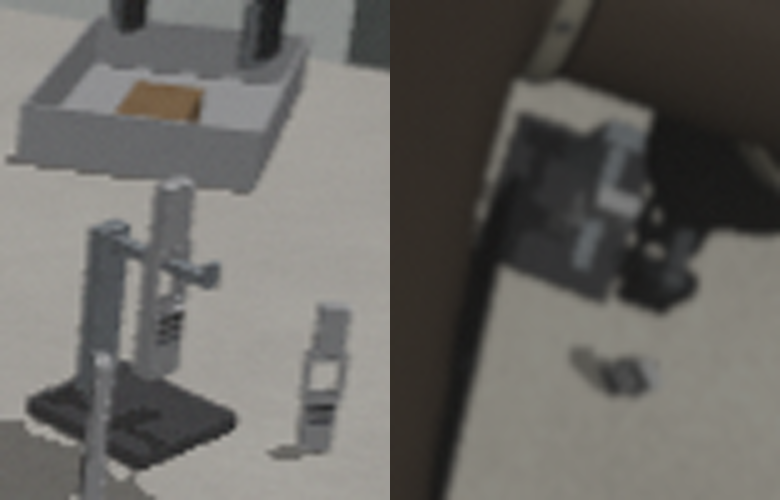

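The side view shows open fingers straddling the tall hanging key, whose tab top is at image (359,156), as measured before. I'll go straight down and close.

Request:
arm_command(deltas=[-1,0,0,2,0,-1,0,0,4,0,-1,0,0,6,0,-1,0,0,8,0,-1,0,0,9,0,-1,0,0,10,0,-1,0,0,10,0,-1,0,0,10,0])

```text
t: 2.2
position: [0.4627, -0.348, 0.1358]
ee_rot: [0.0, -0.587, 0.809, -0.0]
ft_force: [0.2, -0.2, 0.7]
width: 0.085
gripper_force: 0.0
```

Request:
arm_command(deltas=[-0.6,0,0,0,0,-0.3,0,0,0,0,0,0,0,0,0,0.2,0,0,0,0,0.4,0,0,0,0,0.5,0,0,0,0,0.6,0,0,0,0,0.6,0,0,0,0])

```text
t: 3.0
position: [0.4624, -0.3477, 0.1353]
ee_rot: [-0.0, -0.587, 0.809, -0.0]
ft_force: [0.3, 0.7, 0.7]
width: 0.0173
gripper_force: 0.0
```

Run:
```python
from h import *
delta((.462,-.348,.135),-.315)
i=arm.snapshot("side")
crop(i,320,110,420,220,5,"pics/h2.png")
```

```text
t 3.0 pos [ 0.4624 -0.3477  0.1353] yaw_y 2.8266 tilt [-0. -0.] delta cm [0.04 0.03 0.03] turn 0.0 F [0.3 0.7 0.7] w 0.0173
```

View pics/h2.png

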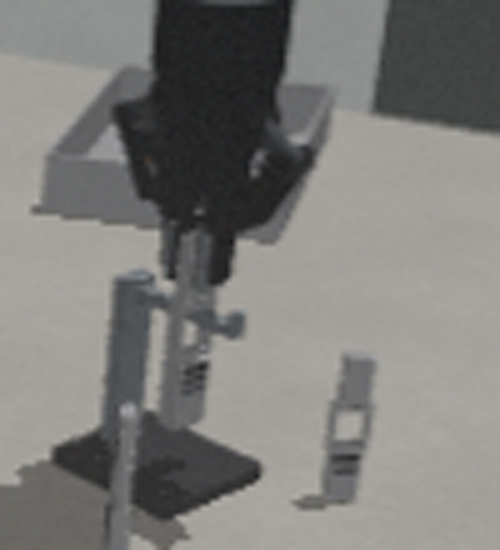

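The key's tab is between the fingers at crop (190,245), with a finger on each side, so I close fully and then lift 14 mm.

Request:
arm_command(deltas=[0.8,0,0,0,0,1,0,0,0,0,1,0,0,0,0,1,0,0,0,0,1,0,0,0,0])

```text
t: 3.55
position: [0.4625, -0.3477, 0.1354]
ee_rot: [0.0, -0.587, 0.809, -0.0]
ft_force: [0.2, -0.0, 0.1]
width: 0.0113
gripper_force: 59.4
```

Request:
arm_command(deltas=[1,0,0,-0.3,0,1,0,0,-0.6,0,1,0,0,-0.9,0,1,0,0,-1.2,0,1,0,0,-1.4,0,1,0,0,-1.4,0,1,0,0,-1.4,0])

```text
t: 4.25
position: [0.4624, -0.3476, 0.1493]
ee_rot: [0.0, -0.587, 0.809, 0.0]
ft_force: [0.4, 0.7, 0.1]
width: 0.0112
gripper_force: 59.2
```

Run:
```python
from h import *
s=np.array([np.cos(-.317),np.sin(-.317)])
p=arm.read_state()["position"]; delta(np.r_[p[:2]-.09*s,p[2]])
i=arm.snapshot("side"); crop(i,320,110,420,220,5,"pics/h3.png")
```

```text
t 4.25 pos [ 0.4624 -0.3476  0.1493] yaw_y 2.8266 tilt [0. 0.] delta cm [-0.02  9.   -0.  ] turn 0 F [0.4 0.7 0.1] w 0.0112
```

View pics/h3.png

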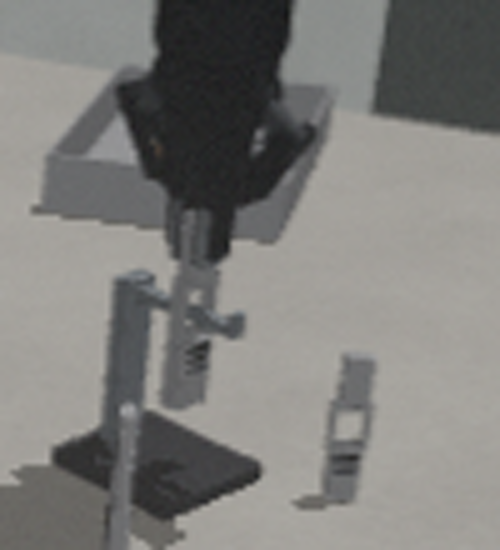

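The key is lifted and the hook passes mid-eye, so I draw it off along the stand's -x (tool +y) and then raise it.

Request:
arm_command(deltas=[1,0,1,0,0,1,0,2,0,0,1,0,3,0,0,1,0,4,0,0,1,0,5,0,0,1,0,6,0,0,1,0,7,0,0,1,0,7,0,0])

```text
t: 5.1
position: [0.3946, -0.3255, 0.1495]
ee_rot: [0.0, -0.587, 0.809, 0.0]
ft_force: [0.3, -0.2, -0.3]
width: 0.0111
gripper_force: 59.2
```

Request:
arm_command(deltas=[1,0,0,-2,0,1,0,0,-4,0,1,0,0,-6,0,1,0,0,-8,0,1,0,0,-10,0,1,0,0,-10,0,1,0,0,-10,0])

```text
t: 5.8
position: [0.3961, -0.3259, 0.2493]
ee_rot: [0.0, -0.587, 0.809, -0.0]
ft_force: [-0.7, -0.2, -0.1]
width: 0.0112
gripper_force: 59.3
```

Run:
```python
from h import *
delta((.537,.092,.25),-.292)
```

```text
t 5.8 pos [ 0.3961 -0.3259  0.2493] yaw_y 2.8266 tilt [0.0008 0.    ] delta cm [-44.1   -0.45  -0.06] turn -0.023 F [-0.7 -0.2 -0.1] w 0.0112
```

Request:
arm_command(deltas=[1,-4,0,0,0,1,-8.5,0,0,0,1,-13,0,0,0,1,-17.5,0,0,0,1,-22,0,0,-0.023,1,-26.5,-0.2,0,-0.023,1,-31,-0.3,0,-0.023,1,-35,-0.4,0,-0.023])

```text
t: 6.6
position: [0.508, 0.0077, 0.2483]
ee_rot: [-0.001, -0.597, 0.802, 0.0]
ft_force: [1.5, -0.5, -0.8]
width: 0.0108
gripper_force: 59.3
```

Request:
arm_command(deltas=[1,-3,0,0,0,1,-6,0,0,0,1,-8,0,0,0,1,-9.1,0,0,0,1,-9.1,0,0,0,1,-9.1,0,0,0,1,-9.1,0,0,0])

```text
t: 7.3
position: [0.534, 0.0918, 0.2493]
ee_rot: [-0.0, -0.596, 0.803, 0.0]
ft_force: [0.3, 0.2, -0.4]
width: 0.0115
gripper_force: 59.3
```

Run:
```python
from h import *
delta((.537,.092,.165),-.292)
i=arm.snapshot("side"); j=arm.snapshot("top"); np.save("s2.npy",i);np.save("t2.npy",j)
p=arm.read_state()["position"]
print("foot side",proj("side",[p-[0,0,.094]]),"pk rim",proj("side",[[.537,.092,.054]]))
a=cv2.resize(i[170:290,200:290,::-1],None,fx=5,fy=5,interpolation=cv2.INTER_CUBIC)
b=cv2.resize(j[160:280,215:285,::-1],None,fx=5,fy=5,interpolation=cv2.INTER_CUBIC)
cv2.imwrite("pics/h4.png",np.hstack([a,b])[:600,:800])
```

```text
t 7.3 pos [0.534  0.0918 0.2493] yaw_y 2.8487 tilt [-0.0001 -0.    ] delta cm [-0.11 -0.28  8.43] turn -0.0009 F [ 0.3  0.2 -0.4] w 0.0115
foot side [[251.87145443 215.03435106]] pk rim [[252.31383553 252.00375542]]
```

View pics/h4.png

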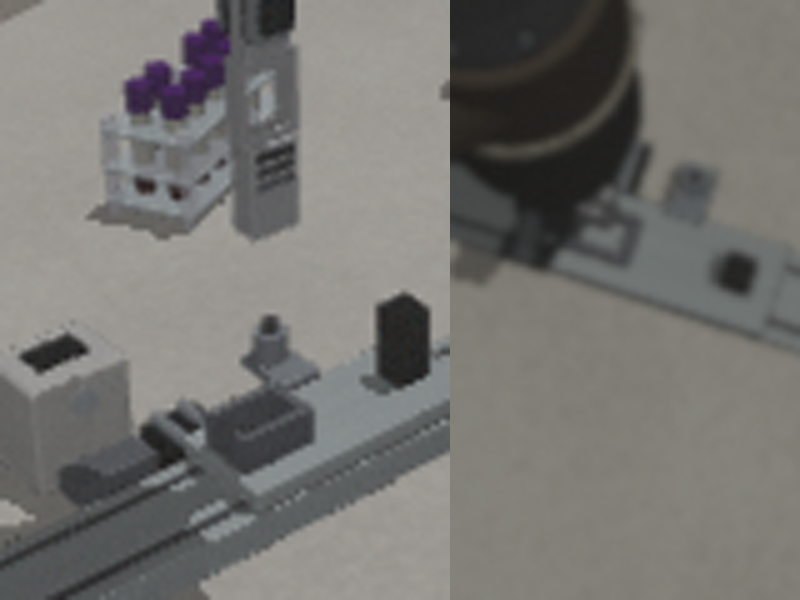

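Side crop: the foot bottom spans x 233–299 (left corner at y 228, front at (256,240)). The pocket rim spans 208–314 and the post 377–429. I'll turn these silhouette edges into offsets along the carriage's y.

Run:
```python
from h import *
i=np.load("s2.npy").astype(float).mean(2)
def edge(r0,r1,c0,c1,sl=0):   # strongest-gradient col, subpixel, mean on rows
    g=np.abs(np.diff(i[r0:r1,c0:c1],axis=1)); w=g*(g>.4*g.max(1,keepdims=True))
    x=(w*(np.arange(c0,c1-1)+.5)).sum(1)/w.sum(1); return x.round(1)
print("foot L",edge(203,214,241,250),"R",edge(203,213,255,264))
print("post L",edge(233,242,271,279),"R",edge(233,242,282,290),"mid",edge(233,242,277,284))
print("pocket L",edge(257,262,238,246),"R",edge(254,259,259,267))
y=-.292;ex=np.array([np.cos(y),np.sin(y)]);ey=np.array([-np.sin(y),np.cos(y)])
def ext(c,a,b,z):
    P=[np.r_[c+sx*a/2*ex+sy*b/2*ey,z] for sx in(1,-1) for sy in(1,-1)]
    u=proj("side",P);return u.round(1).tolist()
p=arm.read_state()["position"]
for d in(0,-.002,-.004): print("foot",d,ext(p[:2]+d*ey,.016,.026,p[2]-.094),[ext(p[:2]+d*ey,.016,.026,p[2]-.084)[k][0] for k in range(4)])
for d in(-.002,0,.002):
    print("pkt rim",d,ext(np.array([.537,.092])+d*ey,.032,.042,.054),"post z.06",ext(np.array([.512,.005])+d*ey,.02,.02,.06),"post top",ext(np.array([.512,.005])+d*ey,.02,.02,.076))
```

```text
foot L [244.1 244.3 242.7 244.1 244.5 244.9 244.6 244.4 244.4 244.  245.9] R [258.2 258.  259.  258.8 259.5 259.2 259.5 259.2 259.5 259.5]
post L [274.9 274.8 274.9 274.9 274.9 274.9 274.5 274.1 274.9] R [285.5 285.5 285.5 285.5 285.5 285.5 285.5 285.9 286.2] mid [278.9 281.4 279.9 281.2 280.8 280.9 279.7 281.9 280.4]
pocket L [240.5 240.8 239.8 242.  243.6] R [262.5 262.2 262.5 262.5 262.1]
foot 0 [[245.0, 215.6], [254.3, 211.9], [249.4, 218.3], [258.7, 214.5]] [244.9, 254.2, 249.2, 258.5]
foot -0.002 [[245.8, 215.3], [255.0, 211.6], [250.1, 218.0], [259.4, 214.2]] [245.6, 254.9, 249.9, 259.3]
foot -0.004 [[246.5, 215.0], [255.7, 211.3], [250.8, 217.7], [260.1, 213.9]] [246.3, 255.6, 250.6, 260.0]
pkt rim -0.002 [[241.8, 252.1], [255.9, 245.6], [250.0, 258.1], [264.1, 251.3]] post z.06 [[275.9, 235.7], [281.9, 232.9], [281.1, 239.0], [287.2, 236.2]] post top [[275.9, 230.3], [281.9, 227.5], [281.1, 233.5], [287.3, 230.7]]
pkt rim 0 [[241.1, 252.4], [255.2, 245.9], [249.3, 258.5], [263.5, 251.6]] post z.06 [[275.3, 236.0], [281.3, 233.2], [280.5, 239.3], [286.6, 236.5]] post top [[275.2, 230.5], [281.3, 227.8], [280.5, 233.8], [286.6, 231.0]]
pkt rim 0.002 [[240.4, 252.7], [254.6, 246.2], [248.6, 258.8], [262.8, 252.0]] post z.06 [[274.7, 236.3], [280.7, 233.5], [279.9, 239.6], [286.0, 236.7]] post top [[274.6, 230.8], [280.7, 228.1], [279.9, 234.1], [286.0, 231.3]]
```

Foot offset in the hand is about 0 mm. Combining pocket, post and plunger puts the pocket at (0.538, 0.092). I'll correct laterally by tool x -0.15, y -0.37 cm, descend to just above the rim, then feel the way in.

Request:
arm_command(deltas=[1,-0.15,-0.37,1,0,1,-0.15,-0.37,3,0,1,-0.15,-0.37,5,0,1,-0.15,-0.37,7,0,1,-0.15,-0.37,8.5,0,1,-0.15,-0.37,9.2,0,1,-0.15,-0.37,9.2,0,1,-0.15,-0.37,9.2,0])

```text
t: 8.2
position: [0.5387, 0.0931, 0.1577]
ee_rot: [0.0, -0.597, 0.802, -0.0]
ft_force: [-0.5, 0.2, -0.5]
width: 0.0115
gripper_force: 59.2
```

Run:
```python
from h import *
delta((.538,.0921,.149),-.292)
i=arm.snapshot("side");np.save("s3.npy",i); g=i.astype(float).mean(2)
d=np.abs(g-np.load("s2.npy").astype(float).mean(2))
for r in range(232,246,2): print(r,g[r,240:266].astype(int))
```

```text
t 8.2 pos [0.5387 0.0931 0.1577] yaw_y 2.8495 tilt [0.0006 0.0001] delta cm [0.11 0.04 0.87] turn -0.0001 F [-0.5  0.2 -0.5] w 0.0115
232 [153 152 151 153 151 107  91  95  98  96  95 103  98 101  98 116 138 142
 127 150 152 152 152 154 154 154]
234 [155 153 152 152 154 124  98  95  97  98  94  94  98 117 106  77  53  53
 119 148 151 151 154 156 155 155]
236 [155 155 154 152 153 141 101  92  94  98  84  71  49  40  59  90  77  70
 121 149 151 153 152 154 155 154]
238 [156 154 154 154 154 128  99  95  92  96  95  96  74  56  51  70  71  84
 120 149 154 155 154 156 155 157]
240 [155 154 154 154 154 155 108  94  92  97  85  70  93  81  78  68  65  78
 101 131 154 157 156 153 154 155]
242 [155 155 156 155 155 154 107  94  94  93  95  72  78  92  95  95  99 100
 104 115 118 129 134 153 155 156]
244 [154 153 153 154 153 153 118  94  92  90  94  96  99  96  97  97  99 100
 103 113 117 114 104 100 144 141]
```

Request:
arm_command(deltas=[1,0.05,0,0.3,0,1,0.05,0,0.6,0,1,0.05,0,0.9,0,1,0.05,0,1.0,0,1,0.05,0,1.1,0,1,0.05,0,1.2,0,1,0.05,0,1.2,0])

```text
t: 8.95
position: [0.5382, 0.0928, 0.1452]
ee_rot: [0.0, -0.597, 0.802, 0.0]
ft_force: [-0.0, 1.7, -1.6]
width: 0.011
gripper_force: 59.0
```

Request:
arm_command(deltas=[1,0,0,0.2,0,1,0,0,0.4,0,1,0,0,0.6,0,1,0,0,0.6,0])

```text
t: 9.35
position: [0.5381, 0.0926, 0.139]
ee_rot: [-0.0, -0.597, 0.802, 0.0]
ft_force: [1.1, 0.9, -1.4]
width: 0.0112
gripper_force: 58.9
```

Request:
arm_command(deltas=[1,0,0,0.2,0,1,0,0,0.4,0,1,0,0,0.6,0,1,0,0,0.8,0,1,0,0,0.9,0,1,0,0,0.9,0])

```text
t: 9.95
position: [0.5381, 0.0926, 0.1301]
ee_rot: [-0.0, -0.597, 0.802, 0.0]
ft_force: [1.5, 2.0, -2.1]
width: 0.0115
gripper_force: 58.9
```

Request:
arm_command(deltas=[1,0,0,0.05,0,1,0,0,0.1,0,1,0,0,0.15,0,1,0,0,0.2,0,1,0,0,0.2,0,1,0,0,0.2,0])

```text
t: 10.55
position: [0.5382, 0.0926, 0.1284]
ee_rot: [0.0, -0.597, 0.802, -0.0]
ft_force: [0.2, 0.8, 0.0]
width: 0.0113
gripper_force: 59.4
```

Request:
arm_command(deltas=[1,0,0,0.05,0,1,0,0,0.1,0,1,0,0,0.1,0])

```text
t: 10.85
position: [0.5385, 0.0927, 0.1283]
ee_rot: [0.0, -0.597, 0.802, -0.0]
ft_force: [-1.5, 1.3, 9.2]
width: 0.0109
gripper_force: 60.6
```

The floor was felt at exactly the expected height (9 N), so I open and rise.

Request:
arm_command(deltas=[0.7,0,0,0,0,0.5,0,0,0,0,0.3,0,0,0,0,0.1,0,0,0,0,-0.1,0,0,0,0,-0.1,0,0,0,0])

```text
t: 11.45
position: [0.538, 0.0926, 0.1272]
ee_rot: [-0.0, -0.597, 0.802, 0.0]
ft_force: [-0.1, 0.5, 0.7]
width: 0.0469
gripper_force: 0.0
```

Request:
arm_command(deltas=[-0.1,0,0,-1,0,-0.1,0,0,-3,0,-0.1,0,0,-5,0,-0.1,0,0,-8,0,-0.1,0,0,-10,0,-0.1,0,0,-10,0,-0.1,0,0,-10,0])

```text
t: 12.15
position: [0.5382, 0.0927, 0.2281]
ee_rot: [0.001, -0.597, 0.802, 0.0]
ft_force: [-0.2, -0.1, -0.5]
width: 0.0471
gripper_force: 0.0
```

Run:
```python
from h import *
ey=np.array([.288,.958]); c=np.array([.5382,.0926])-.09*ey; print(c)
delta(np.r_[c,.228],1.279)
i=arm.snapshot("side");np.save("s4.npy",i); g=i.astype(float).mean(2)
a=cv2.resize(i[180:300,200:300,::-1],None,fx=5,fy=5,interpolation=cv2.INTER_CUBIC)
cv2.imwrite("pics/h5.png",a)
```

```text
[0.51228 0.00638]
t 12.15 pos [0.5382 0.0927 0.2281] yaw_y 2.8495 tilt [0.0012 0.0009] delta cm [ 9.01 -0.01  0.  ] turn 1.5705 F [-0.2 -0.1 -0.5] w 0.0471
```

View pics/h5.png

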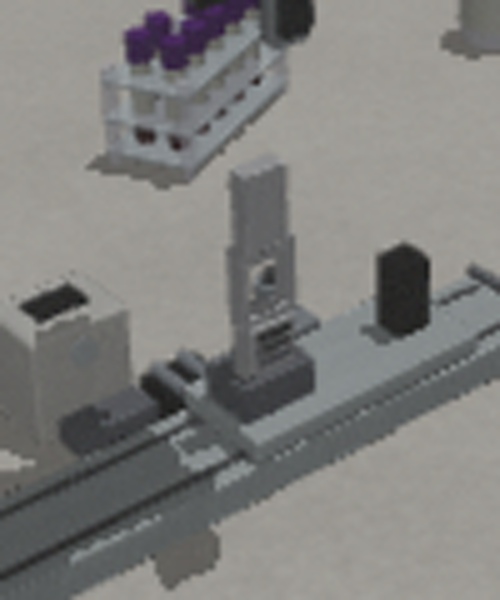

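Side crop: the key stands upright in the pocket at (262,270), foot sunk to the rim at about (262,375). The post is at (403,290). Next I move over the post, with a quarter turn so the fingers close along the slide direction.

```bash
python3 -c "
from h import *
print(arm.read_state()['joints'].round(2))"
```

```text
[ 0.53  0.15 -0.28 -0.   -1.14 -0.82]
```

Request:
arm_command(deltas=[-0.1,2,0,0,0.1,-0.1,4,0,0,0.25,-0.1,6,0,0,0.4,-0.1,8,0,0,0.55,-0.1,9,0,0,0.7,-0.1,9,0,0,0.85,-0.1,9,0,0,1.0,-0.1,9,0,0,1.15])

```text
t: 13.0
position: [0.5116, 0.0061, 0.2263]
ee_rot: [-0.001, -0.061, 0.998, -0.0]
ft_force: [-0.2, 0.5, 0.3]
width: 0.0467
gripper_force: 0.0
```

Request:
arm_command(deltas=[-0.1,0,0,0,0.15,-0.1,0,0,0,0.3,-0.1,0,0,0,0.42,-0.1,0,0,0,0.42,-0.1,0,0,0,0.42,-0.1,0,0,0,0.42])

```text
t: 13.6
position: [0.512, 0.0064, 0.2269]
ee_rot: [-0.0, 0.144, 0.99, -0.0]
ft_force: [0.2, -0.6, -0.8]
width: 0.0467
gripper_force: 0.0
```

Run:
```python
from h import *
delta((.5123,.0064,.041),1.279)
```

```text
t 13.6 pos [0.512  0.0064 0.2269] yaw_y 1.2823 tilt [-0.0007 -0.0003] delta cm [-0.04  0.02 18.59] turn 0.0033 F [ 0.2 -0.6 -0.8] w 0.0467
```

Request:
arm_command(deltas=[-0.1,0,0,3,0,-0.1,0,0,7,0,-0.1,0,0,11,0,-0.1,0,0,12.5,0,-0.1,0,0,13.5,0,-0.1,0,0,14.5,0,-0.1,0,0,15,0,-0.1,0,0,15,0])

```text
t: 14.4
position: [0.5123, 0.0064, 0.0772]
ee_rot: [-0.0, 0.145, 0.989, -0.0]
ft_force: [0.4, 0.3, 0.9]
width: 0.0471
gripper_force: 0.0
```

Request:
arm_command(deltas=[-0.1,0,0,1,0,-0.1,0,0,2,0,-0.1,0,0,2.8,0,-0.1,0,0,3.4,0,-0.1,0,0,3.4,0,-0.1,0,0,3.4,0])

```text
t: 15.0
position: [0.5122, 0.0064, 0.0432]
ee_rot: [-0.0, 0.145, 0.989, -0.0]
ft_force: [0.0, 0.7, 0.4]
width: 0.0469
gripper_force: 0.0
```

Request:
arm_command(deltas=[0.1,0,0,0,0,0.25,0,0,0,0,0.35,0,0,0,0,0.45,0,0,0,0,0.55,0,0,0,0,0.7,0,0,0,0,1,0,0,0,0,1,0,0,0,0])

```text
t: 15.8
position: [0.5123, 0.0064, 0.0436]
ee_rot: [0.0, 0.145, 0.989, 0.0]
ft_force: [-1.7, 0.8, 6.0]
width: 0.0194
gripper_force: 58.5
```

Run:
```python
from h import *
ey=np.array([.288,.958]); s=arm.read_state();p=s["position"]
pl=p[:2]+.045*ey+.05*np.array([.957,-.288]); print("plunger est",pl,s["gripper_force"])
print("to notch", (np.array([.5882,.0843])-pl)@ey)
delta(np.r_[p[:2]+.0508*ey,p[2]],1.279)
```

```text
plunger est [0.57308733 0.03513947] 58.51340174674988
to notch 0.05144823466003837
t 15.8 pos [0.5123 0.0064 0.0436] yaw_y 1.2797 tilt [0.0003 0.    ] delta cm [-0.    5.08  0.  ] turn 0.0007 F [-1.7  0.8  6. ] w 0.0194
```

The post is gripped, and the notch is about 51 mm ahead along tool +y. I slide 30 mm gently, then feel.

Request:
arm_command(deltas=[1,0,0.2,0,0,1,0,0.6,0,0,1,0,1.0,0,0,1,0,1.5,0,0,1,0,2.0,0,0,1,0,2.5,0,0,1,0,2.8,0,0,1,0,3.0,0,0])

```text
t: 16.6
position: [0.5209, 0.0353, 0.0436]
ee_rot: [0.0, 0.145, 0.989, -0.0]
ft_force: [-1.3, -1.2, 5.7]
width: 0.0189
gripper_force: 58.7
```

Request:
arm_command(deltas=[1,0,0.1,0,0,1,0,0.2,0,0,1,0,0.2,0,0])

```text
t: 16.9
position: [0.5215, 0.0372, 0.0436]
ee_rot: [0.0, 0.145, 0.989, 0.0]
ft_force: [-1.5, -0.8, 5.5]
width: 0.0192
gripper_force: 58.7
```

Request:
arm_command(deltas=[1,0,0.1,0,0,1,0,0.2,0,0,1,0,0.2,0,0])

```text
t: 17.2
position: [0.5221, 0.039, 0.0436]
ee_rot: [0.0, 0.145, 0.989, 0.0]
ft_force: [-2.3, 0.7, 5.5]
width: 0.0188
gripper_force: 58.6
```

Request:
arm_command(deltas=[1,0,0.1,0,0,1,0,0.2,0,0,1,0,0.2,0,0])

```text
t: 17.5
position: [0.5227, 0.0409, 0.0436]
ee_rot: [0.0, 0.145, 0.989, 0.0]
ft_force: [-1.7, 0.1, 5.0]
width: 0.019
gripper_force: 58.6
```

Request:
arm_command(deltas=[1,0,0.1,0,0,1,0,0.2,0,0,1,0,0.2,0,0])

```text
t: 17.8
position: [0.5231, 0.0426, 0.0436]
ee_rot: [0.0, 0.145, 0.989, -0.0]
ft_force: [-1.7, -1.0, 5.9]
width: 0.0191
gripper_force: 58.7
```

Request:
arm_command(deltas=[1,0,0.1,0,0,1,0,0.2,0,0,1,0,0.2,0,0])

```text
t: 18.1
position: [0.5232, 0.0432, 0.0436]
ee_rot: [-0.0, 0.145, 0.989, -0.001]
ft_force: [-1.3, -9.9, 7.0]
width: 0.019
gripper_force: 59.1
```

Request:
arm_command(deltas=[1,0,0.1,0,0,1,0,0.2,0,0,1,0,0.2,0,0])

```text
t: 18.4
position: [0.5239, 0.0453, 0.0436]
ee_rot: [-0.0, 0.145, 0.989, -0.001]
ft_force: [-1.7, -6.9, 7.1]
width: 0.0187
gripper_force: 59.1
```

Request:
arm_command(deltas=[1,0,0.1,0,0,1,0,0.1,0,0,1,0,0.1,0,0])

```text
t: 18.7
position: [0.5243, 0.0467, 0.0436]
ee_rot: [-0.0, 0.145, 0.989, -0.001]
ft_force: [-1.2, -5.0, 6.9]
width: 0.0191
gripper_force: 59.0
```

Request:
arm_command(deltas=[1,0,0.1,0,0,1,0,0.1,0,0,1,0,0.1,0,0])

```text
t: 19.0
position: [0.5247, 0.0479, 0.0436]
ee_rot: [-0.0, 0.145, 0.989, -0.0]
ft_force: [-1.6, -3.3, 6.3]
width: 0.0191
gripper_force: 59.0
```

Request:
arm_command(deltas=[1,0,0.1,0,0,1,0,0.1,0,0,1,0,0.1,0,0])

```text
t: 19.3
position: [0.525, 0.049, 0.0436]
ee_rot: [-0.0, 0.145, 0.989, -0.0]
ft_force: [-0.9, -2.5, 6.2]
width: 0.0195
gripper_force: 59.0
```

Request:
arm_command(deltas=[1,0,0.1,0,0,1,0,0.1,0,0,1,0,0.1,0,0])

```text
t: 19.6
position: [0.5254, 0.0502, 0.0436]
ee_rot: [0.0, 0.145, 0.989, -0.0]
ft_force: [-1.1, -2.1, 5.3]
width: 0.0194
gripper_force: 59.0
```

Request:
arm_command(deltas=[1,0,0.1,0,0,1,0,0.1,0,0,1,0,0.1,0,0])

```text
t: 19.9
position: [0.5258, 0.0514, 0.0436]
ee_rot: [0.0, 0.145, 0.989, -0.0]
ft_force: [-2.2, -0.4, 5.0]
width: 0.0191
gripper_force: 59.0
```

Request:
arm_command(deltas=[1,0,0.1,0,0,1,0,0.1,0,0,1,0,0.1,0,0])

```text
t: 20.2
position: [0.5261, 0.0525, 0.0436]
ee_rot: [0.0, 0.145, 0.989, 0.0]
ft_force: [-2.4, 0.4, 4.9]
width: 0.0192
gripper_force: 59.0
```

Request:
arm_command(deltas=[1,0,0.1,0,0,1,0,0.1,0,0,1,0,0.1,0,0])

```text
t: 20.5
position: [0.5265, 0.0536, 0.0436]
ee_rot: [0.0, 0.145, 0.989, 0.0]
ft_force: [-1.4, 2.2, 4.9]
width: 0.0192
gripper_force: 59.0
```

Request:
arm_command(deltas=[1,0,0.1,0,0,1,0,0.1,0,0,1,0,0.1,0,0])

```text
t: 20.8
position: [0.5268, 0.0548, 0.0436]
ee_rot: [0.0, 0.145, 0.989, 0.0]
ft_force: [-1.8, 2.8, 5.2]
width: 0.0191
gripper_force: 58.9
```

The crest is passed at y ≈ 0.051 and the carriage now pulls forward, so the notch should be at about y ≈ 0.0585.

Request:
arm_command(deltas=[1,0,0.1,0,0,1,0,0.1,0,0,1,0,0.1,0,0])

```text
t: 21.1
position: [0.5272, 0.056, 0.0436]
ee_rot: [0.0, 0.145, 0.989, 0.001]
ft_force: [-3.0, 4.7, 5.5]
width: 0.0188
gripper_force: 59.0
```

Request:
arm_command(deltas=[1,0,0.1,0,0,1,0,0.1,0,0,1,0,0.1,0,0])

```text
t: 21.4
position: [0.5277, 0.0575, 0.0437]
ee_rot: [0.001, 0.145, 0.989, 0.001]
ft_force: [-2.8, 7.4, 4.9]
width: 0.0194
gripper_force: 59.0
```

Request:
arm_command(deltas=[1,0,0.1,0,0,1,0,0.1,0,0,1,0,0.1,0,0])

```text
t: 21.7
position: [0.5277, 0.0579, 0.0436]
ee_rot: [0.0, 0.145, 0.989, 0.0]
ft_force: [-2.0, 4.1, 5.6]
width: 0.0194
gripper_force: 59.1
```

Request:
arm_command(deltas=[1,0,0.05,0,0,1,0,0.05,0,0,1,0,0.05,0,0])

```text
t: 22.0
position: [0.5278, 0.058, 0.0436]
ee_rot: [0.0, 0.145, 0.989, 0.0]
ft_force: [-2.3, 1.4, 5.9]
width: 0.019
gripper_force: 59.1
```

Request:
arm_command(deltas=[1,0,0.05,0,0,1,0,0.05,0,0,1,0,0.05,0,0])

```text
t: 22.3
position: [0.5278, 0.0581, 0.0436]
ee_rot: [0.0, 0.145, 0.989, -0.0]
ft_force: [-2.0, 0.5, 5.2]
width: 0.0189
gripper_force: 59.2
```

The force is back to about zero at y = 0.058, matching the crest + 8 mm prediction, so the ball is in the notch. I'll check the key numerically (no views left) before handing in.

Run:
```python
from h import *
p=arm.read_state()["position"]; ey=np.array([.288,.958])
a=np.load("s4.npy"); b=arm.snapshot("side")
P0=np.array([.5382,.0926]);P1=p[:2]+.09*ey
for z in(.148,.11,.06):
    u0,u1=proj("side",[np.r_[P0,z],np.r_[P1,z]])
    x,y=map(int,u0.round()); r=6
    T=a[y-r:y+r+1,x-7:x+8]; m=cv2.matchTemplate(b,T,cv2.TM_CCOEFF_NORMED)
    X,Y=map(int,u1.round()); s=m[Y-r-8:Y-r+9,X-7-8:X-7+9]; k=np.unravel_index(s.argmax(),s.shape)
    print(z,"score",s.max().round(2),"resid px",k[1]-8,k[0]-8)
s=arm.read_state();print(s["qd"].round(4),s["t"],s["ft_force"].round(1),s["position"].round(4))
```

```text
0.148 score 0.89 resid px 0 -2
0.11 score 0.63 resid px 0 -7
0.06 score 0.75 resid px 0 0
[ 0.0004  0.0019 -0.0001  0.0001  0.      0.0021] 22.35 [-2.5  1.1  5.8] [0.5278 0.0581 0.0436]
```

Run:
```python
from h import *
p=arm.read_state()["position"]; ey=np.array([.288,.958])
b=arm.snapshot("side").astype(int).mean(2); a=np.load("s4.npy").astype(int).mean(2)
for im,P in((a,np.array([.5382,.0926])),(b,p[:2]+.09*ey)):
    u=proj("side",[np.r_[P,z] for z in(.16,.12,.054)]); print(u.round(1).tolist())
    x,y=map(int,u[0].round()); print(im[y-7:y+9,x-9:x+10].astype(int))
```

```text
[[250.1, 212.9], [250.8, 228.2], [251.8, 252.0]]
[[107 137 141 140 148 113 101  99 147 154 156 157 156 154 156 158 156 157
  156]
 [140 141 142 144 108 100  98 146 156 158 158 158 156 155 156 158 156 157
  156]
 [140 142 137 111  99 144 148 153 155 155 153 153 154 157 155 156 156 158
  158]
 [140 136 108 100 144 155 155 155 155 155 155 154 154 157 158 157 157 158
  158]
 [132 105 102  98 151 157 156 155 154 154 153 152 148 150 155 157 158 156
  156]
 [104 100 146 154 156 155 156 155 153 153 148 142 141 141 147 156 156 157
  156]
 [ 99 148 156 156 156 154 156 151 149 143 142 141 142 140 144 152 153 153
  154]
 [146 155 156 156 157 154 144 142 143 143 142 141 146 127 103 105 131 150
  153]
 [155 154 154 157 146 115 142 143 143 143 145 118 107 101  97 100 128 150
  153]
 [156 155 155 155 144 104  98 124 123 104 105  99  98  98 100  99 128 151
  155]
 [157 157 154 155 130  99  92  99 100 101  99  96 100  96 100  98 129 150
  155]
 [156 154 154 153 127  97  92  96  94  99  98  99 100  97  98  96 128 150
  154]
 [155 155 151 151 153 105  90  95  97  99  97  95  99  98  98  96 133 150
  152
[... 891 characters left out ...]
 100  97  96  97  96 102 106 101 101 125 158
  121]
 [163 164 164 163 137 111  99  96  95  94 100 102 102 101 103 101 126 114
   61]
 [163 166 165 164 138 105 102 102 104 101 101 103 103 102 102 100 125  70
   43]
 [164 164 164 164 136 103  97 111 103 103 103 102 101 102 100 102 105  54
   35]
 [162 162 161 162 123  99  99 105 101 101 102 102 101 103 102 101 126  66
   42]
 [161 163 164 161 146 106  97 104 101 102 103 103 104 102 103 102 118  98
   51]
 [164 164 162 161 148 107  98 106 103 103 103 102 102 102 101 102 118 150
  107]
 [162 162 162 163 159 112  97 103 101 102 103 104 102 103 100 101 118 156
  157]
 [159 160 161 162 161 110  98 104 101 103 102 101 101 102 102  99 107 153
  159]]
```

The tab's outline is at the same relative place as when seated (top and both edges match within about 1 px), so the key is upright and seated.

```bash
python3 -c "
from workcell import arm
print(arm.hand_in())"
```

```text
the job is handed in; nothing more can be done
None
```

I handed the job in: the key is seated upright in the pocket, and the carriage is at rest in the notch with the post still gripped; the hand-in returned no verdict.

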